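# Close the rack tray's stop flag and pack the sample racks against it

## Robot

A 6-joint arm with a two-finger parallel gripper is mounted at the origin on the work surface. World frame = base frame: x ahead of the robot, y to its left, z up, the work surface at z = 0. Lengths are in mm, angles in rad, forces in N, time in s.
With the tool pointing down it reaches from about 325 to 850 mm from the base axis. Payload 4.4 kg.
Tool frame: the origin (TCP) lies at the very end of the fingers, on their centre line; the grasp point (between the pads) lies 19 mm behind it (grasp_offset is the distance from the TCP to the grasp point, in mm); z points along the fingers, y is the line along which they close (so a half turn about z gives the same grasp; the last joint's range is limited). The gripper opens to 94 mm and grips with 3 to 60 N. Pads are 16 mm wide; open, the fingers measure 119 mm over their backs; the gripper's body (75 mm by 177 mm) begins 78 mm behind the grasp point.
Start: joints at [-1.361, 0.207, 1.542, -0, 1.393, -0.15], TCP at [202.976, -537.985, 205.447] pointing down, gripper open.
Joint ranges: [-2.73, 2.73], [-0.86, 2.22], [0.23, 2.46], [-1.11, 4.25], [0.08, 2.63], [-2.82, 2.82]. Speed limits (rad/s): [2.79, 2.79, 3.14, 3.14, 3.14, 3.14].

## Interface

Orientations are given as a unit quaternion [w, x, y, z].
In Python, from bench import sense, snapshot, camera_model, sign_off, grasp_offset gives the robot as it stands.
- The arm moves only by the shell command python3 -m pendant 'ROWS' [FORCE]. ROWS is JSON, a list of rows, each a list of 7 numbers: the shift along the tool's x, y, z in m, then the turn, a rotation vector about the tool's x, y, z in rad, then the gripper command: -1 is shut, 1 is fully open, values between are in proportion. In form: [[dx, dy, dz, ax, ay, az, gripper], ...]. A call has 1 to 12 rows; each row shifts and turns the commanded pose from where the row before left it, along the tool's axes as they then stand; what a row does not reach is not made up. A row lasts 1/12 s, in which the tool goes at most 41.7 mm and 7.16 degrees, less where a joint would pass 70% of its speed; a pose out of reach is approached as far as the arm can. A call with a gripper value outside its range is refused whole. The fingers move at their own pace and stop on an object; FORCE is the grip in N (left out, the last holds). Time passes only in rows, so rows that do not move let the fingers close. It gives the time, the measured TCP pose, the force, the opening and the grip force at its end, in the units of the state.
- sense(): the state, without advancing time (a new reading comes with each control period).
- snapshot(name): name is "scene" or "top" or "wrist"; returns the picture (400x640x3 uint8, red, green, blue); there is no depth.
- camera_model(name): a dict with "mtx" (3x3 intrinsics, pixels), "cam_to_world" (4x4, takes a point from camera to world coordinates); the wrist camera has in their place "mount" (4x4, takes a point from camera to tool coordinates, whose origin is the TCP and whose axes are the flange's). Camera axes: x right, y down, z forward; pixel columns grow to the right and rows downward; lengths in mm; the calibration is good to about 2 mm. A picture is of the moment at which its call begins: read the wrist's pose just before it. camera_model takes no time and is no camera call.
- sign_off(): hands the job in; it is judged then, once.
The state is a dict: "clock": time; "joint_pos": joint angles; "joint_vel": joint speeds; "tau": joint torques, N m; "eef_pos": TCP position; "ee_rot": TCP orientation; "force": force on the tool from outside, world axes, zero at the start; "moment": the same for the moment, N m; "gripper_width": opening from 0.0 (shut) to 1.0 (fully open); "grasp_force": force on a finger pad.
Only numpy, scipy, OpenCV 4.12 (cv2) and the standard library are available. Lean on these libraries where they do the work, as an engineer would, in place of code of your own. Each camera call takes 0.05 s, during which the arm holds its last target. There are 200 camera calls.

## Task

Get the sample tray ready to carry: first flip its stop flag fully down across the open end. Then pick up the full rack of tubes standing on the bench (not the empty one), set it down upright in the tray behind the three racks already there, not dropped, and let go so that it stands by itself before anything is pushed up to the flag. Finally slide the whole row along the tray until the front rack rests against the flag and all four stand close together and square, without tipping a rack or disturbing the empty rack and the other things on the bench.

Things in the scene. Friction and masses are not known exactly. Their poses are not given: they have to be found in the camera images.
- tray: Aluminium rack tray fixed to the bench, 160 mm across (its x), 304 mm long (its y). Origin: centre of its underside, on the bench. Floor 5 mm thick. Long guides stand 23 mm above the floor, inner faces at x = -68 and +68 mm; rear wall as high, inner face at y = -148 mm; the +y end is open. Racks stand across it, long side along its x, and slide easily (friction about 0.2) along its y.
- stop_face (a point): Middle of the face of the stop flag that the front rack meets when the flag is down: tray x = 0, y = +127, z = +38 mm. It stays here, fixed to the tray, whatever the flag's angle. So the front rack's centre ends at tray y = +114 mm and each rack behind it 26 mm further back (+88, +62, +36 mm).
- flag_pivot (a point): Hinge axis of the stop flag, on the tray at x = -82, y = +131, z = +38 mm in its frame; the axis runs along the tray's y. Hinge cheeks around it reach 48 mm above the bench, as wide as 21 mm along y. The hinge is stiff (0.13 N m: 1 to 2 N at the flag's end) and the flag stays at any angle where it is left.
- flag (a joint): Stop flag's angle, rad: 0 = straight up, 1.571 = fully down (end stop), level across the open end towards the tray's +x, in a notch on that side; -0.1 = leaning outward (other stop). A flat steel bar 8 mm thick (tray y 127 to 135 mm), 22 mm broad, centred on the hinge axis, with a black tab 26 broad, 12 thick from 144 to 190 mm out from the hinge. Down, the bar lies 27 to 49 mm above the bench.
- rack_front_mid (a point): Grey plastic sample rack, 130 mm long (its x), 26 mm wide (its y), 58 mm tall, with a row of five capped tubes, fast in it, up to 80 mm above its underside; about 0.17 kg, top-heavy, z up. This point: centre of the block, 29 mm above its underside. It stands in the tray, first of the row, nearest to the flag.
- rack_middle_mid (a point): Grey plastic sample rack, 130 mm long (its x), 26 mm wide (its y), 58 mm tall, with a row of five capped tubes, fast in it, up to 80 mm above its underside; about 0.17 kg, top-heavy, z up. This point: centre of the block, 29 mm above its underside. It stands in the tray, second of the row.
- rack_rear_mid (a point): Grey plastic sample rack, 130 mm long (its x), 26 mm wide (its y), 58 mm tall, with a row of five capped tubes, fast in it, up to 80 mm above its underside; about 0.17 kg, top-heavy, z up. This point: centre of the block, 29 mm above its underside. It stands in the tray, third of the row, furthest from the flag.
- rack_new_mid (a point): Grey plastic sample rack, 130 mm long (its x), 26 mm wide (its y), 58 mm tall, with a row of five capped tubes, fast in it, up to 80 mm above its underside; about 0.17 kg, top-heavy, z up. This point: centre of the block, 29 mm above its underside. It stands on the bench beside the tray and is to be added to the row. It changes places with the empty rack from start to start.
- rack_empty_mid (a point): Empty sample rack, the same grey block (130 x 26 x 58 mm) with five open holes and no tubes, standing on the bench; leave it. This point is the centre of the block.
- jar: Lidded specimen jar, 64 mm across and 66 mm tall; leave it. Origin: centre of its underside.
- reagent: Amber bottle, 68 mm across and 150 mm tall; leave it. Origin: centre of its underside.
- marker: Marker pen lying on the bench, 137 mm long (its x), 12 mm thick; leave it. Origin: its middle, on the bench.
- pen_cup: Paper cup with pens, 84 mm across the rim and 145 mm tall over the pens; leave it. Origin: centre of its underside.
Things that resemble listed ones, but are neither listed nor needed, are in the scene too. What is shaped like the part that bears rack_new_mid but yellow is not meant. Leave any purple look-alike of the part that bears rack_middle_mid alone.

How it is judged:
By the outcome, as a careful person would: the job done as asked, in the order asked, and still so for the second after the job is handed in, with the robot touching nothing.
It also fails if it takes over 72 s, if anything falls off the work surface, if the arm or the gripper's body presses on something with over 40 N, if the wrist force passes 120 N, or if a joint passes its speed limit or range.

## Working session

There is one attempt and no reset: what is moved stays moved. The work goes in short steps, Python scripts to look and compute and a shell command to move; the robot and the scene stay as the last step left them, time stands still between calls to the robot, and variables do not carry over. Pictures are saved under pics/ and viewed, at most 10 in all, crops included, and the job is handed in when it is done.

```bash
ls; mkdir -p pics; python3 - <<'E'
from bench import *
import cv2,numpy as np
for n in("scene","top"):
    cv2.imwrite(f"pics/{n}0.png",snapshot(n)[:,:,::-1]); m=camera_model(n); print(n,np.round(m["mtx"],1).tolist(),np.round(m["cam_to_world"],3).tolist())
print(np.round(camera_model("wrist")["mount"],3).tolist(),grasp_offset); s=sense();print(s)
E
```

```text
pics
scene [[380.8, 0.0, 318.8], [0.0, 380.8, 199.5], [0.0, 0.0, 1.0]] [[-0.869, 0.3, -0.393, 1032.116], [0.494, 0.554, -0.67, 804.47], [0.016, -0.777, -0.63, 844.576], [0.0, 0.0, 0.0, 1.0]]
top [[402.0, 0.0, 318.4], [0.0, 402.0, 201.2], [0.0, 0.0, 1.0]] [[0.022, -0.989, 0.143, 369.581], [-1.0, -0.024, -0.01, -34.606], [0.014, -0.143, -0.99, 1124.235], [0.0, 0.0, 0.0, 1.0]]
[[0.0, -0.967, -0.255, 75.128], [1.0, 0.0, 0.0, 0.021], [-0.0, -0.255, 0.967, -177.529], [0.0, 0.0, 0.0, 1.0]] 18.8
{'clock': 0.1, 'joint_pos': array([-1.36052924e+00,  2.07357968e-01,  1.54277996e+00,  7.26330694e-06,
        1.39347820e+00, -1.50474273e-01]), 'joint_vel': array([-3.09610977e-03, -1.20162861e-03, -4.15939301e-03,  2.44176350e-05,
       -7.30059293e-05,  4.83494049e-04]), 'tau': array([-1.78166943e-05, -3.71869719e+01, -2.82292449e+01,  7.00790458e-02,
        3.11249366e-02, -5.38559004e-05]), 'eef_pos': array([ 202.81212719, -537.28530904,  204.40850898]), 'ee_rot': array([-1.01139217e-03,  9.83776875e-01,  1.79393527e-01, -2.66703462e-05]), 'force': array([-0.51588868, -0.03874978,  0.55910076]), 'moment': array([ 0.00713905, -0.02970991, -0.00393828]), 'grasp_force': 0.0, 'gripper_width': 0.9998773646911654}
```

View pics/scene0.png

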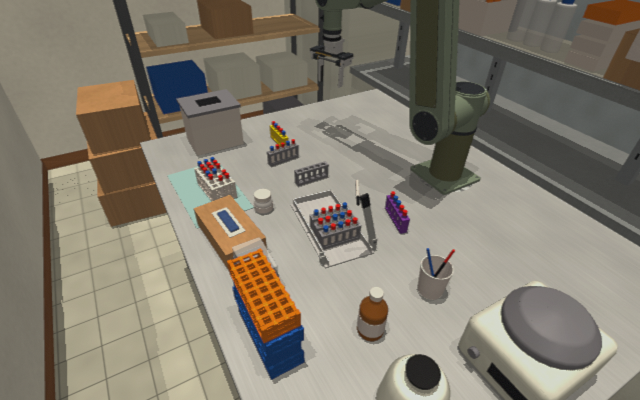

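View pics/top0.png

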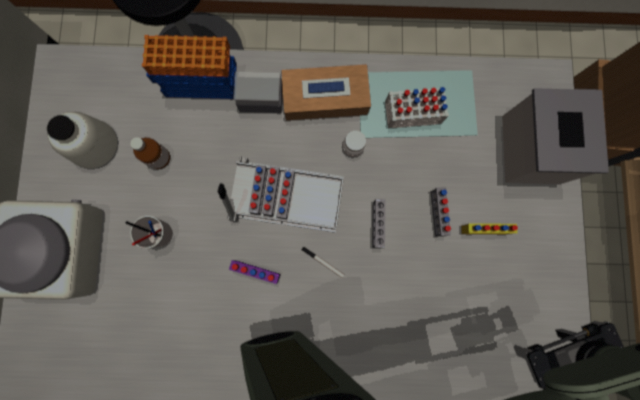

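The scene view shows the tray with three racks (335,225), its flag upright with a black tab at (363,200), the empty rack at (312,173) and a grey full rack at (283,152). In the top view the rack candidates are:
- grey with tubes (441,212): fits the description
- empty (378,224)
- yellow (493,229)
- purple (254,271)
- white multi-row rack (418,105)

Next is one enlarged crop to confirm.

```bash
cat > h.py <<'E'
from bench import *
import cv2,numpy as np
from scipy.spatial.transform import Rotation as R
def R_tool(s): q=s["ee_rot"]; return R.from_quat([q[1],q[2],q[3],q[0]]).as_matrix()
def cam(n,s=None):
    m=camera_model(n)
    if n!="wrist": return m["mtx"],np.array(m["cam_to_world"])
    T=np.eye(4);T[:3,:3]=R_tool(s);T[:3,3]=s["eef_pos"]; return m["mtx"],T@np.array(m["mount"])
def cast(n,uv,z,s=None):
    K,T=cam(n,s); uv=np.atleast_2d(uv).astype(float)
    d=np.c_[uv,np.ones(len(uv))]@np.linalg.inv(K).T@T[:3,:3].T
    o=T[:3,3]; return o+d*((z-o[2])/d[:,2])[:,None]
def proj(n,P,s=None):
    K,T=cam(n,s); p=(np.atleast_2d(P)-T[:3,3])@T[:3,:3]; p=p@np.array(K).T; return p[:,:2]/p[:,2:]
def shift(s,target): # world target -> tool-axis shift mm
    return R_tool(s).T@(np.array(target)-s["eef_pos"])
E
python3 - <<'E'
from h import *
im=cv2.imread("pics/top0.png")
cv2.imwrite("pics/crop1.png",cv2.resize(im[145:260,215:475],None,fx=3,fy=3,interpolation=cv2.INTER_CUBIC))
hsv=cv2.cvtColor(im,cv2.COLOR_BGR2HSV)
m=(((hsv[...,0]<8)|(hsv[...,0]>172)|((hsv[...,0]>105)&(hsv[...,0]<125)))&(hsv[...,1]>110)&(hsv[...,2]>70)).astype(np.uint8)
n,l,st,c=cv2.connectedComponentsWithStats(m)
for i in range(1,n):
    u,v=c[i]
    if 230<u<460 and 150<v<260 and st[i,4]>8: print(np.round(c[i],1),st[i,4],np.round(cast("top",c[i],80)[0][:2]))
E
```

```text
[258.6 169.2] 21 [602. 115.]
[272.4 171. ] 30 [598.  78.]
[287.8 174.2] 20 [590.  37.]
[257.3 178.1] 29 [578. 117.]
[271.1 179.7] 28 [575.  81.]
[286. 183.] 31 [567.  41.]
[255.8 187. ] 23 [554. 120.]
[269.6 188.6] 25 [551.  84.]
[284.4 191.6] 30 [544.  45.]
[443.5 191.9] 22 [ 553. -376.]
[254.4 196. ] 30 [530. 123.]
[268.  197.5] 26 [527.  87.]
[282.7 200.7] 28 [519.  48.]
[444.5 200.9] 27 [ 529. -378.]
[252.9 204.9] 31 [506. 126.]
[266.6 206.5] 31 [503.  90.]
[281.1 209.8] 23 [495.  51.]
[445.4 209.8] 28 [ 505. -380.]
[446.3 218.9] 22 [ 482. -382.]
[447.3 228. ] 28 [ 458. -384.]
```

View pics/crop1.png

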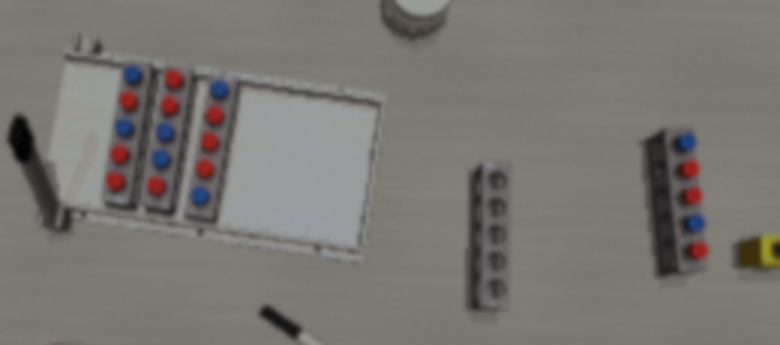

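The crop confirms it: the full grey rack is at crop (688,198), top view (444,211). The empty rack, with five open holes, is at crop (490,235), and the yellow end is at (760,250). The tray's corners are at about (65,52), (384,97), (362,260) and (65,215). Now the tray pose.

```bash
cat >> h.py <<'E'
def fit2(local,world):
    l=np.array(local,float);w=np.array(world,float)[:,:2];lc,wc=l.mean(0),w.mean(0)
    a,b=l-lc,w-wc; th=np.arctan2((a[:,0]*b[:,1]-a[:,1]*b[:,0]).sum(),(a*b).sum())
    c,s=np.cos(th),np.sin(th);M=np.array([[c,-s],[s,c]]); t=wc-M@lc
    return th,t,np.linalg.norm(l@M.T+t-w,axis=1)
E
python3 - <<'E'
from h import *
px=np.array([[384,97],[362,260],[65,52],[62,222]])/3+[215,145]
w=cast("top",px,28); print(np.round(w[:,:2]))
th,t,e=fit2([[80,-152],[-80,-152],[80,152],[-80,152]],w); print(th,t,e)
c,s=np.cos(th),np.sin(th);M=np.array([[c,-s],[s,c]])
for r in ([554,120],[551,84],[544,45]): print((np.array(r)-t)@M)
for q in ([-82,131],[0,-40],[70,131]): print(q,M@q+t)
# flag tab in scene/top: triangulate darkest tab tip
S=cv2.imread("pics/scene0.png"); T=cv2.imread("pics/top0.png")
for n,im,(x0,y0,x1,y1) in (("scene",S,(350,170,385,260)),("top",T,(212,178,245,225))):
    m=(im[y0:y1,x0:x1].max(2)<45).astype(np.uint8); k,l,st,ce=cv2.connectedComponentsWithStats(m); i=1+st[1:,4].argmax(); print(n,ce[i]+[x0,y0],st[i])
p=M@[-82,131]+t
for a in (-.1,0,.1,.3):
    q=M@[-82+167*np.sin(a),131]+t; P=[*q,38+167*np.cos(a)]; print(a,proj("top",P),proj("scene",P))
E
```

```text
[[ 596. -113.]
 [ 445.  -95.]
 [ 632.  184.]
 [ 473.  179.]]
-0.09509108785232588 [536.58796368  38.68799018] [ 8.98150744 10.32611178  1.9254538  19.01606603]
[ 9.61297293 82.59789768]
[10.04464861 46.47569321]
[6.77923885 6.9872506 ]
[-82, 131] [467.39658707 176.88188803]
[0, -40] [532.79004987  -1.13129975]
[70, 131] [618.70988881 162.44981553]
scene [363.75 200.5 ] [  7  24  13  14 108]
top [222.02173913 191.68478261] [ 6  6  9 16 92]
-0.1 [[220.62235676 221.15875064]] [[386.02409149 190.93136704]]
0 [[221.64468039 213.92534788]] [[380.87292097 192.14169562]]
0.1 [[222.82460105 206.80998045]] [[375.59505617 193.84657867]]
0.3 [[225.57662743 193.35410768]] [[364.93251188 198.67008992]]
```

```bash
python3 -m pendant '[[0.02,0,-0.01,0,0,0.12,-1],[0.02,0,-0.01,0,0,0.12,-1],[0.02,0,-0.01,0,0,0.12,-1],[0.02,0,-0.01,0,0,0.12,-1],[0.008,-0.039,-0.003,0,0,0,-1],[0.008,-0.039,-0.003,0,0,0,-1],[0.008,-0.039,-0.003,0,0,0,-1],[0.008,-0.039,-0.003,0,0,0,-1],[0.008,-0.039,-0.003,0,0,0,-1],[0.008,-0.039,-0.003,0,0,0,-1],[0.008,-0.039,-0.003,0,0,0,-1],[0.008,-0.039,-0.003,0,0,0,-1]]'; python3 -m pendant '[[0,-0.039,-0.003,0,0,0,-1],[0,-0.039,-0.003,0,0,0,-1],[0,-0.039,-0.003,0,0,0,-1],[0,-0.039,-0.003,0,0,0,-1],[0,-0.039,-0.003,0,0,0,-1],[0,-0.039,-0.003,0,0,0,-1],[0,-0.039,-0.003,0,0,0,-1],[0,-0.039,-0.003,0,0,0,-1],[0,0,0,0,0,0,-1],[0,0,0,0,0,0,-1],[0,0,0,0,0,0,-1]]'
python3 - <<'E'
from h import *
s=sense(); cv2.imwrite("pics/w1.png",snapshot("wrist")[:,:,::-1]); np.save("w1.npy",s,allow_pickle=True); print(s["eef_pos"],s["ee_rot"],camera_model("wrist")["mtx"])
E
```

```text
clock: 1.1
eef_pos: [381.5, -219.5, 269.2]
ee_rot: [-0.0, 0.998, -0.06, -0.0]
force: [0.3, 0.0, -0.6]
gripper_width: 0.183
grasp_force: 0.0
clock: 2.02
eef_pos: [418.3, 87.9, 292.9]
ee_rot: [0.0, 0.998, -0.059, -0.001]
force: [-0.3, -0.7, 0.8]
gripper_width: 0.004
grasp_force: 0.0
[418.31518284  87.94567579 292.94834293] [ 4.10332355e-04  9.98246571e-01 -5.91891146e-02 -5.13855334e-04] [[294.73673102   0.         322.17412108]
 [  0.         294.73673102 199.50534057]
 [  0.           0.           1.        ]]
```

View pics/w1.png

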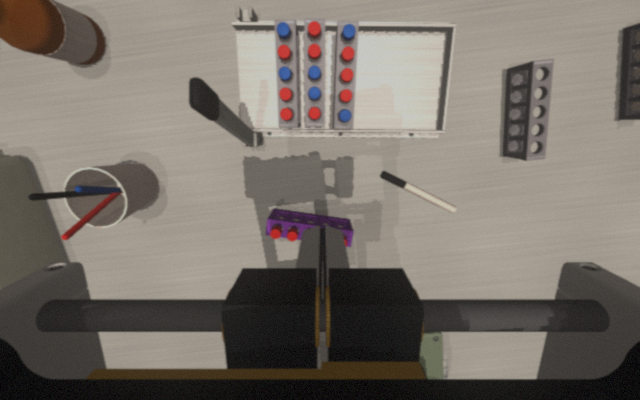

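The wrist view shows the tray rim corners at about TL (235,24), TR (454,25) and BR (444,136). The flag's hinge is at (255,140) and its tab at (203,97). The marker is at (418,190) and the purple look-alike at (310,225). Now I'll refine the tray, rack and flag positions.

```bash
python3 - <<'E'
from h import *
s=np.load("w1.npy",allow_pickle=True).item(); im=cv2.imread("pics/w1.png")
w=cast("wrist",[[235,24],[454,25],[444,136]],28,s); print(np.round(w[:,:2]))
th,t,e=fit2([[80,152],[80,-152],[-80,-152]],w); print(th,t,e)
c,sn=np.cos(th),np.sin(th);M=np.array([[c,-sn],[sn,c]])
hsv=cv2.cvtColor(im,cv2.COLOR_BGR2HSV)
m=(((hsv[...,0]<8)|(hsv[...,0]>172)|((hsv[...,0]>105)&(hsv[...,0]<125)))&(hsv[...,1]>110)&(hsv[...,2]>60)).astype(np.uint8)
n,l,st,ce=cv2.connectedComponentsWithStats(m)
for i in range(1,n):
    u,v=ce[i]
    if 270<u<360 and v<130 and st[i,4]>40: p=cast("wrist",ce[i],79,s)[0][:2]; print(np.round(ce[i]),np.round(p),"tray",np.round((p-t)@M,1))
m=(im[70:140,185:240].max(2)<50).astype(np.uint8); print("tab px",cv2.connectedComponentsWithStats(m)[2:])
for a in (-.1,0,.1,.2,.3):
    P=[[*(M@[-82+r*np.sin(a),131]+t),38+r*np.cos(a)] for r in (0,144,190)]; print(a,np.round(proj("wrist",P,s)).tolist(),np.round(proj("top",P)).tolist(),np.round(P[2]))
E
```

```text
[[ 632.  180.]
 [ 596. -111.]
 [ 451.  -96.]]
-0.10632129153218617 [538.89028781  44.12561498] [6.8458967  7.11395667 8.49866438]
[314.  29.] [600.  76.] tray [57.3 38.5]
[283.  29.] [604. 113.] tray [57.4 75.6]
[349.  31.] [593.  36.] tray [54.5 -2.6]
[284.  52.] [579. 116.] tray [32.7 75.5]
[314.  51.] [576.  79.] tray [33.4 39. ]
[347.  53.] [569.  39.] tray [30.2 -1.4]
[285.  73.] [556. 119.] tray [ 8.9 75.8]
[314.  72.] [552.  82.] tray [ 9.5 39.5]
[346.  75.] [545.  43.] tray [ 6.1 -0.7]
[314.  93.] [529.  85.] tray [-14.5  39.9]
[285.  94.] [532. 121.] tray [-15.4  75.9]
[346.  95.] [521.  46.] tray [-18.    0.3]
[314. 113.] [505.  88.] tray [-38.7  40.2]
[286. 114.] [508. 124.] tray [-39.2  76.1]
[345. 115.] [497.  50.] tray [-41.8   1.3]
tab px (array([[   0,    0,   55,   70, 3107],
       [   6,    9,   28,   41,  743]], dtype=int32), array([[28.78628902, 35.64081107],
       [19.53028264, 29.7294751 ]]))
-0.1 [[253.0, 146.0], [221.0, 172.0], [203.0, 186.0]] [[233.0, 219.0], [220.0, 219.0], [215.0, 219.0]] [452. 185. 227.]
0 [[253.0, 146.0], [219.0, 157.0], [200.0, 164.0]] [[233.0, 219.0], [221.0, 213.0], [217.0, 211.0]] [471. 183. 228.]
0.1 [[253.0, 146.0], [218.0, 142.0], [198.0, 140.0]] [[233.0, 219.0], [222.0, 207.0], [218.0, 203.0]] [490. 181. 227.]
0.2 [[253.0, 146.0], [217.0, 127.0], [197.0, 116.0]] [[233.0, 219.0], [224.0, 202.0], [220.0, 195.0]] [509. 179. 224.]
0.3 [[253.0, 146.0], [217.0, 112.0], [196.0, 93.0]] [[233.0, 219.0], [225.0, 196.0], [222.0, 187.0]] [527. 177. 220.]
```

The flag is at about 0.3 rad. I'll come in behind it from the robot side with closed fingers, then sweep it down along its arc.

```bash
python3 -m pendant '[[0.011,-0.026,0.029,0,0,0,-1],[0.011,-0.026,0.029,0,0,0,-1],[0.011,-0.026,0.029,0,0,0,-1],[0.010,-0.026,0.029,0,0,0,-1],[0,0,0,0,0,0,-1],[0,0,0,0,0,0,-1]]'; python3 -m pendant '[[0.0125,0,0,0,0,0,-1],[0.0125,0,0,0,0,0,-1],[0.0133,0,0.0045,0,0,0,-1],[0.0133,0,0.0045,0,0,0,-1],[0.012,0,0.007,0,0,0,-1],[0.012,0,0.007,0,0,0,-1],[0.0105,0,0.0093,0,0,0,-1],[0.0105,0,0.0093,0,0,0,-1]]'
```

```text
clock: 2.57
eef_pos: [472.4, 184.6, 174.6]
ee_rot: [0.001, 0.998, -0.06, -0.003]
force: [0.4, -0.7, 1.0]
gripper_width: 0.002
grasp_force: 0.0
clock: 3.23
eef_pos: [571.8, 172.2, 138.8]
ee_rot: [-0.0, 0.998, -0.061, 0.002]
force: [-0.6, 0.3, -0.5]
gripper_width: 0.004
grasp_force: 0.3
```

```bash
python3 -m pendant '[[0.0085,0,0.011,0,0,0,-1],[0.0085,0,0.011,0,0,0,-1],[0.006,0,0.0125,0,0,0,-1],[0.006,0,0.0125,0,0,0,-1],[0.003,0,0.01,0,0,0,-1],[0.003,0,0.01,0,0,0,-1],[0.001,0,0.008,0,0,0,-1],[0.001,0,0.007,0,0,0,-1],[0,0,0,0,0,0,-1]]'
python3 - <<'E'
from h import *
s=sense(); im=snapshot("scene")[:,:,::-1]; cv2.imwrite("pics/s2.png",cv2.resize(im[150:290,270:420],None,fx=4,fy=4)); print(s["eef_pos"],s["force"])
E
```

```text
clock: 3.98
eef_pos: [604.8, 170.4, 51.7]
ee_rot: [0.0, 0.998, -0.059, -0.002]
force: [-0.1, 0.1, 0.5]
gripper_width: 0.004
grasp_force: 0.0
[604.82137649 170.38760977  51.6826222 ] [-0.11204989  0.13601879  0.54933724]
```

View pics/s2.png

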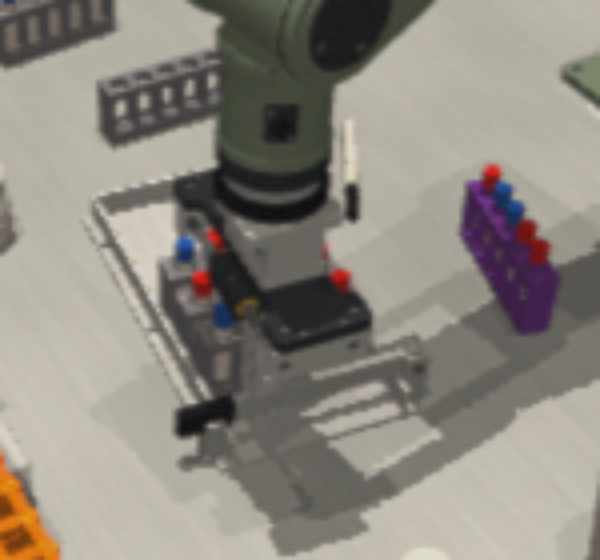

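The view shows the flag lying across the open end, with its tab at crop (205,415) nearly in the notch. I'll press it gently against its end stop.

```bash
python3 -m pendant '[[0,0,0.002,0,0,0,-1],[0,0,0.001,0,0,0,-1],[0,0,0,0,0,0,-1]]';python3 -m pendant '[[0,0,0.001,0,0,0,-1],[0,0,0.001,0,0,0,-1],[0,0,0,0,0,0,-1]]'
```

```text
clock: 4.28
eef_pos: [606.5, 170.7, 51.2]
ee_rot: [-0.0, 0.998, -0.059, 0.0]
force: [1.0, 0.4, 0.1]
gripper_width: 0.005
grasp_force: 0.0
clock: 4.53
eef_pos: [606.8, 170.7, 49.3]
ee_rot: [-0.0, 0.998, -0.06, 0.0]
force: [0.6, 0.5, 1.4]
gripper_width: 0.003
grasp_force: 0.5
```

```bash
python3 -m pendant '[[0,0,0.001,0,0,0,-1],[0,0,0,0,0,0,-1],[0,0,0,0,0,0,-1]]';python3 -m pendant '[[0,0,0.001,0,0,0,-1],[0,0,0,0,0,0,-1],[0,0,0,0,0,0,-1]]';python3 -m pendant '[[0,0,0.001,0,0,0,-1],[0,0,0,0,0,0,-1],[0,0,0,0,0,0,-1]]'
```

```text
clock: 4.78
eef_pos: [606.9, 170.7, 49.2]
ee_rot: [-0.0, 0.998, -0.06, 0.0]
force: [-2.8, 0.6, 5.8]
gripper_width: 0.008
grasp_force: 2.9
clock: 5.03
eef_pos: [606.9, 170.7, 49.1]
ee_rot: [-0.0, 0.998, -0.06, 0.0]
force: [-3.1, -0.1, 9.5]
gripper_width: 0.002
grasp_force: 4.9
clock: 5.28
eef_pos: [606.9, 170.7, 49.0]
ee_rot: [-0.0, 0.998, -0.059, 0.0]
force: [-5.1, -1.3, 14.2]
gripper_width: 0.004
grasp_force: 6.9
```

The flag is on its end stop: 14 N at z 49. Now up, for one good tray view on the way to the rack.

```bash
python3 -m pendant '[[0,0,-0.035,0,0,0,-1],[0,0,-0.035,0,0,0,-1],[0,0,-0.035,0,0,0,-1],[-0.0205,0.0217,-0.025,0,0,0,-1],[-0.0205,0.0217,-0.025,0,0,0,-1],[-0.0205,0.0217,-0.025,0,0,0,-1],[-0.0205,0.0217,-0.025,0,0,0,-1],[-0.0205,0.0217,-0.025,0,0,0,-1],[-0.0205,0.0217,-0.025,0,0,0,-1],[0,0,0,0,0,0,-1],[0,0,0,0,0,0,-1],[0,0,0,0,0,0,-1]]'
python3 - <<'E'
from h import *
s=sense(); im=snapshot("wrist")[:,:,::-1]; cv2.imwrite("pics/w2.png",im); np.save("w2.npy",s,allow_pickle=True)
cv2.imwrite("pics/w2c.png",cv2.resize(im[0:260,160:560],None,fx=2,fy=2,interpolation=cv2.INTER_CUBIC))
E
```

```text
clock: 6.28
eef_pos: [468.8, 55.9, 300.4]
ee_rot: [-0.0, 0.998, -0.06, -0.0]
force: [0.5, -0.0, -0.2]
gripper_width: 0.004
grasp_force: 0.0
```

View pics/w2c.png

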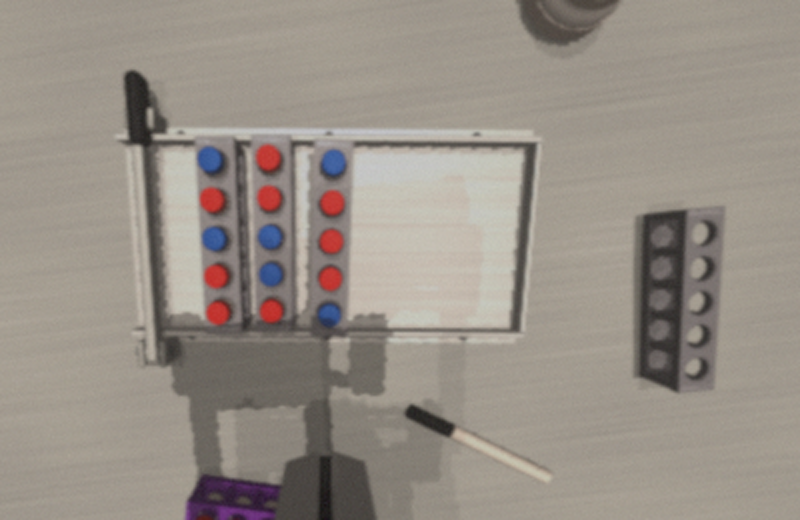

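The view shows the flag level across the open end (140,240), its tab in the notch at (137,105). The inner top edges of the rails are at about v = 141 and v = 333 near u = 330, and the rear wall is near u = 530.

```bash
python3 - <<'E'
from h import *
s=np.load("w2.npy",allow_pickle=True).item()
P=np.array([[330,141],[330,333],[330,131],[330,341],[200,139],[500,143],[200,330],[500,333],[540,138],[523,333],[529,142],[515,330]])/2+[160,0]
w=cast("wrist",P,28,s)[:,:2]; print(np.round(w,1).tolist())
c=w[:2].mean(0); print("widths",np.linalg.norm(w[0]-w[1]),np.linalg.norm(w[2]-w[3]),"yaw rails",[np.arctan2(*(w[i]-w[j])[[0,1]]) for i,j in((4,5),(6,7),(8,9))])
th=-.117; 
M=np.array([[np.cos(th),-np.sin(th)],[np.sin(th),np.cos(th)]])
im=cv2.imread("pics/w2.png");hsv=cv2.cvtColor(im,cv2.COLOR_BGR2HSV)
m=(((hsv[...,0]<8)|(hsv[...,0]>172)|((hsv[...,0]>105)&(hsv[...,0]<125)))&(hsv[...,1]>110)&(hsv[...,2]>60)).astype(np.uint8)
n,l,st,ce=cv2.connectedComponentsWithStats(m); Q=[]
for i in range(1,n):
    u,v=ce[i]
    if 250<u<345 and 70<v<165 and st[i,4]>40: Q.append([*(cast("wrist",ce[i],79,s)[0][:2]),u])
Q=np.array(Q);Q=Q[Q[:,2].argsort()]
for k in range(0,15,5):
    q=Q[k:k+5,:2];q=q[q[:,0].argsort()]; print(len(q),"centre",q.mean(0).round(1),"yaw",-np.arctan2(*(q[0]-q[-1])[[1,0]])%np.pi, "len",np.linalg.norm(q[0]-q[-1]), "in rail frame",((q.mean(0)-c)@M).round(1))
print("rail mid",c, "rear wall rel",((w[8:]-c)@M).round(1).tolist())
E
```

```text
[[612.5, 35.1], [476.9, 51.0], [618.9, 34.3], [470.8, 51.7], [624.7, 126.2], [596.8, -84.3], [491.0, 149.6], [461.4, -78.4], [596.8, -112.5], [459.3, -95.9], [595.1, -104.7], [462.3, -89.9]]
widths 136.4836358400641 149.20130251339415 yaw rails [np.float64(0.13152467152539593), np.float64(0.12923424208360343), np.float64(1.6907932622026303)]
5 centre [555.4 118.7] yaw 0.11231719861385292 len 96.0753182885033 in rail frame [ 1.8 76.4]
5 centre [552.1  82.5] yaw 0.12243574150122383 len 96.11964249777422 in rail frame [ 2.8 40. ]
5 centre [544.7  43.2] yaw 0.1447289327228365 len 95.58613530621793 in rail frame [-0.   0.2]
rail mid [544.67342703  43.05731398] rear wall rel [[69.9, -148.4], [-68.6, -148.0], [67.3, -140.9], [-66.2, -141.7]]
```

```bash
python3 -m pendant '[[0.001,0.039,0,0,0,0,0.1],[0.001,0.039,0,0,0,0,0.1],[0.001,0.039,0,0,0,0,0.1],[0.001,0.039,0,0,0,0,0.1],[0.001,0.039,0,0,0,0,0.1],[0.001,0.039,0,0,0,0,0.1],[0.001,0.039,0,0,0,0,0.1],[0.001,0.039,0,0,0,0,0.1],[0.001,0.039,0,0,0,0,0.1],[0.001,0.039,0,0,0,0,0.1],[0.001,0.039,0,0,0,0,0.1]]'; python3 -m pendant '[[0,0,0,0,0,-0.1,0.1],[0,0,0,0,0,-0.1,0.1],[0,0,0,0,0,0,0.1],[0,0,0,0,0,0,0.1],[0,0,0,0,0,0,0.1]]'
python3 - <<'E'
from h import *
s=sense(); im=snapshot("wrist")[:,:,::-1].copy(); cv2.imwrite("pics/w3.png",im); np.save("w3.npy",s,allow_pickle=True)
hsv=cv2.cvtColor(im,cv2.COLOR_BGR2HSV)
m=(((hsv[...,0]<8)|(hsv[...,0]>172)|((hsv[...,0]>105)&(hsv[...,0]<125)))&(hsv[...,1]>110)&(hsv[...,2]>60)).astype(np.uint8)
n,l,st,ce=cv2.connectedComponentsWithStats(m)
for i in range(1,n):
    if st[i,4]>40 and ce[i][1]<260: print(ce[i].round(),st[i,4],cast("wrist",ce[i],79,s)[0][:2].round(1))
E
```

```text
clock: 7.25
eef_pos: [428.7, -372.5, 298.0]
ee_rot: [-0.002, 0.998, -0.059, -0.001]
force: [1.0, 0.1, -0.2]
gripper_width: 0.554
grasp_force: 0.0
clock: 7.67
eef_pos: [429.1, -370.6, 299.4]
ee_rot: [-0.001, 0.999, 0.04, -0.001]
force: [0.1, -0.0, -0.2]
gripper_width: 0.545
grasp_force: 0.0
[ 5. 42.] 132 [566.9  30.9]
[ 5. 62.] 141 [543.8  34.7]
[ 6. 82.] 150 [520.2  38.8]
[337.  81.] 108 [ 555.1 -378.2]
[  2. 101.] 41 [496.8  48.6]
[336. 100.] 121 [ 531.4 -380.2]
[336. 119.] 113 [ 507.9 -382.1]
[336. 138.] 95 [ 484.3 -383.9]
[336. 156.] 113 [ 460.6 -386.3]
[394. 158.] 77 [ 464.3 -464.9]
[412. 159.] 106 [ 465.  -488.2]
[429. 160.] 109 [ 465.6 -511.8]
[448. 161.] 82 [ 465.8 -537. ]
[464. 162.] 119 [ 466.6 -559.1]
[ 14. 225.] 182 [325.7  64.2]
```

View pics/w3.png

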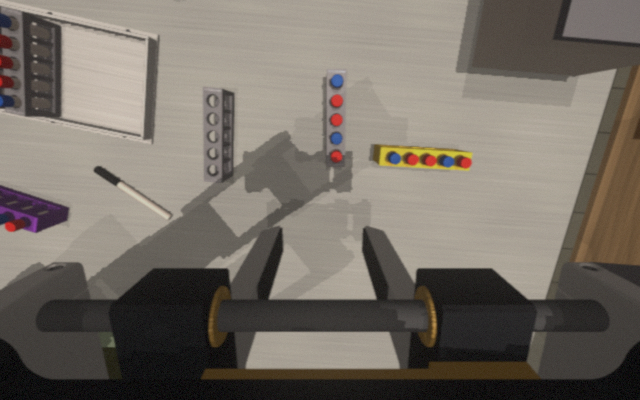

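The wrist view shows the full grey rack at (336,119), the yellow one at (423,158) and the empty one at (213,135), with the fingers about 51 mm open. The rack's long axis agrees with the tool, so I'll descend around its middle and grip.

```bash
python3 -m pendant '[[0.0128,0.0028,0.0315,0,0,0,0.1],[0.0128,0.0028,0.0315,0,0,0,0.1],[0.0128,0.0028,0.0315,0,0,0,0.1],[0.0128,0.0028,0.0315,0,0,0,0.1],[0.0128,0.0028,0.0315,0,0,0,0.1],[0.0128,0.0028,0.0315,0,0,0,0.1],[0,0,0,0,0,0,0.1],[0,0,0,0,0,0,0.1]]'; python3 -m pendant '[[0,0,0.0215,0,0,0,0.1],[0,0,0.0215,0,0,0,0.1],[0,0,0.0215,0,0,0,0.1],[0,0,0.0215,0,0,0,0.1],[0,0,0,0,0,0,0.1],[0,0,0,0,0,0,0.1]]'
```

```text
clock: 8.38
eef_pos: [505.7, -379.9, 109.2]
ee_rot: [-0.002, 0.999, 0.041, -0.002]
force: [0.8, -1.2, -0.4]
gripper_width: 0.549
grasp_force: 0.0
clock: 8.88
eef_pos: [506.8, -382.3, 27.4]
ee_rot: [0.0, 0.999, 0.04, 0.0]
force: [0.4, -0.2, 0.7]
gripper_width: 0.552
grasp_force: 0.0
```

```bash
python3 -m pendant '[[0,0,0,0,0,0,-1],[0,0,0,0,0,0,-1],[0,0,0,0,0,0,-1],[0,0,0,0,0,0,-1],[0,0,0,0,0,0,-1],[0,0,0,0,0,0,-1],[0,0,0,0,0,0,-1]]' 20; python3 -m pendant '[[0,0,-0.01,0,0,0,-1],[0,0,-0.02,0,0,0,-1],[0,0,-0.03,0,0,0,-1],[0,0,-0.03,0,0,0,-1],[0,0,-0.02,0,0,0,-1],[0,0,-0.01,0,0,0,-1],[0,0,0,0,0,0,-1],[0,0,0,0,0,0,-1]]'
```

```text
clock: 9.47
eef_pos: [507.4, -382.7, 27.3]
ee_rot: [0.001, 0.999, 0.04, 0.001]
force: [-1.0, -0.2, 6.6]
gripper_width: 0.276
grasp_force: 20.0
clock: 10.13
eef_pos: [506.2, -381.6, 145.3]
ee_rot: [-0.0, 0.999, 0.04, -0.0]
force: [-0.6, -0.6, -2.7]
gripper_width: 0.272
grasp_force: 20.0
```

Rack held: 26 mm opening, 20 N. Carrying it over the tray behind the row.

```bash
python3 -m pendant '[[0.003,-0.02,0,0,0,0,-1],[0.005,-0.032,0,0,0,0,-1],[0.0055,-0.034,0,0,0,0,-1],[0.0055,-0.034,0,0,0,0,-1],[0.0055,-0.034,0,0,0,0,-1],[0.0055,-0.034,0,0,0,0,-1],[0.0055,-0.034,0,0,0,0,-1],[0.0055,-0.034,0,0,0,0,-1],[0.0055,-0.034,0,0,0,0,-1],[0.0055,-0.034,0,0,0,0,-1],[0.0045,-0.0215,0,0,0,0,-1],[0.002,-0.01,0,0,0,0,-1]]'; python3 -m pendant '[[0,0,0,0,0,0.07,-1],[0,0,0,0,0,0.07,-1],[0,0,0,0,0,0.065,-1],[0,0,0,0,0,0,-1],[0,0,0,0,0,0,-1],[0,0,0,0,0,0,-1]]'
python3 - <<'E'
from h import *
s=sense(); q=s["ee_rot"]; print(s["eef_pos"],"yaw",2*np.arctan2(q[2],q[1]),shift(s,[536,-22.6,s["eef_pos"][2]]))
im=snapshot("wrist")[:,:,::-1]; cv2.imwrite("pics/w4.png",im); np.save("w4.npy",s,allow_pickle=True)
E
```

```text
clock: 11.13
eef_pos: [534.0, -19.5, 143.0]
ee_rot: [-0.001, 0.999, 0.042, -0.003]
force: [0.2, 0.6, -1.8]
gripper_width: 0.275
grasp_force: 20.0
clock: 11.63
eef_pos: [535.6, -23.3, 144.8]
ee_rot: [-0.0, 0.998, -0.062, -0.001]
force: [0.0, -1.0, -2.1]
gripper_width: 0.276
grasp_force: 20.0
[535.5901478  -23.34741147 144.82693219] yaw -0.12353982574899532 [ 3.14627575e-01 -7.92219557e-01 -6.31579482e-04]
```

View pics/w4.png

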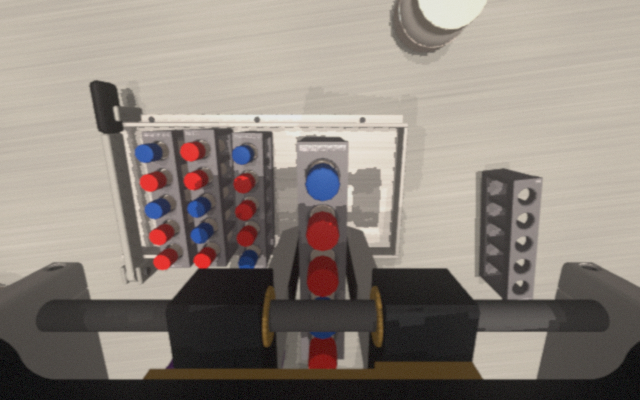

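The rack hangs upright in the jaws over the free rear part of the tray, its far end at (322,141) inside the rail (v about 122). I'll check the end gap numerically and lower to just above the guides.

```bash
python3 - <<'E'
from h import *
s=np.load("w4.npy",allow_pickle=True).item(); A=R_tool(s)
for n,uv,z in (("rack end top",[322,139],175.5),("rail inner",[322,126],28),("rail outer",[322,116],28)):
    print(n,((cast("wrist",uv,z,s)[0]-s["eef_pos"])@A).round(1))
E
python3 -m pendant '[[0,0,0.01,0,0,0,-1],[0,0,0.02,0,0,0,-1],[0,0,0.02,0,0,0,-1],[0,0,0.015,0,0,0,-1],[0,0,0.01,0,0,0,-1],[0,0,0,0,0,0,-1],[0,0,0,0,0,0,-1]]'
```

```text
rack end top [ 66.9  -0.6 -30.8]
rail inner [ 71.   -0.6 116.7]
rail outer [ 80.4  -0.6 116.7]
clock: 12.27
eef_pos: [535.8, -22.9, 70.2]
ee_rot: [-0.0, 0.998, -0.062, -0.001]
force: [-0.0, 0.0, -1.9]
gripper_width: 0.272
grasp_force: 20.0
```

```bash
python3 -m pendant '[[0.0008,0,0.006,0,0,0,-1],[0,0,0.008,0,0,0,-1],[0,0,0.008,0,0,0,-1],[0,0,0.006,0,0,0,-1],[0,0,0.004,0,0,0,-1],[0,0,0.002,0,0,0,-1],[0,0,0,0,0,0,-1],[0,0,0,0,0,0,-1]]'; python3 -m pendant '[[0,0,0.001,0,0,0,-1],[0,0,0.001,0,0,0,-1],[0,0,0.001,0,0,0,-1],[0,0,0,0,0,0,-1],[0,0,0,0,0,0,-1]]'
```

```text
clock: 12.93
eef_pos: [537.1, -23.0, 36.8]
ee_rot: [0.0, 0.998, -0.062, -0.0]
force: [0.5, 0.3, -2.2]
gripper_width: 0.276
grasp_force: 20.0
clock: 13.35
eef_pos: [537.1, -23.0, 33.9]
ee_rot: [-0.0, 0.998, -0.062, 0.0]
force: [0.1, 0.2, -2.2]
gripper_width: 0.276
grasp_force: 20.0
```

```bash
python3 -m pendant '[[0,0,0.001,0,0,0,-1],[0,0,0,0,0,0,-1],[0,0,0,0,0,0,-1]]'; python3 -m pendant '[[0,0,0.001,0,0,0,-1],[0,0,0,0,0,0,-1],[0,0,0,0,0,0,-1]]'
```

```text
clock: 13.6
eef_pos: [537.0, -23.0, 32.8]
ee_rot: [-0.0, 0.998, -0.062, -0.0]
force: [-0.0, -0.5, -1.1]
gripper_width: 0.275
grasp_force: 20.0
clock: 13.85
eef_pos: [537.5, -23.1, 32.3]
ee_rot: [0.0, 0.998, -0.062, 0.0]
force: [-1.2, -0.5, 0.9]
gripper_width: 0.275
grasp_force: 20.0
```

The floor has taken the weight: the wrist force went from -2.2 to +0.9 N at the expected height. Letting go gently and rising straight up.

```bash
python3 -m pendant '[[0,0,0,0,0,0,-0.35],[0,0,0,0,0,0,-0.25],[0,0,0,0,0,0,-0.1],[0,0,0,0,0,0,0.05],[0,0,0,0,0,0,0.05],[0,0,0,0,0,0,0.05]]'; python3 -m pendant '[[0,0,-0.01,0,0,0,0.05],[0,0,-0.02,0,0,0,0.05],[0,0,-0.03,0,0,0,0.05],[0,0,-0.04,0,0,0,0.05],[0,0,-0.04,0,0,0,0.05],[0,0,0,0,0,0,0.05]]'; python3 - <<'E'
from h import *
s=sense(); q=s["ee_rot"]; print(s["eef_pos"],2*np.arctan2(q[2],q[1]))
im=snapshot("wrist")[:,:,::-1]; hsv=cv2.cvtColor(im,cv2.COLOR_BGR2HSV)
m=(((hsv[...,0]<8)|(hsv[...,0]>172)|((hsv[...,0]>105)&(hsv[...,0]<125)))&(hsv[...,1]>110)&(hsv[...,2]>60)).astype(np.uint8)
n,l,st,ce=cv2.connectedComponentsWithStats(m)
t=np.array([545.1,46.9]);th=-.125;M=np.array([[np.cos(th),-np.sin(th)],[np.sin(th),np.cos(th)]])
for i in range(1,n):
    if st[i,4]>80: print(ce[i].round(),st[i,4],((cast("wrist",ce[i],84,s)[0][:2]-t)@M).round(1))
E
```

```text
clock: 14.35
eef_pos: [537.1, -23.0, 31.8]
ee_rot: [0.0, 0.998, -0.062, 0.0]
force: [-0.0, 0.1, 0.2]
gripper_width: 0.525
grasp_force: 0.0
clock: 14.85
eef_pos: [543.5, -24.2, 182.2]
ee_rot: [0.001, 0.998, -0.062, 0.009]
force: [1.2, -0.0, 0.6]
gripper_width: 0.522
grasp_force: 0.0
[543.45720769 -24.20199252 182.20588283] -0.1240457595510774
[210. 158.] 281 [51.3 34.3]
[171. 159.] 200 [50.  71.3]
[253. 161.] 203 [48.6 -5.8]
[322. 159.] 189 [ 50.2 -69.9]
[213. 182.] 275 [28.  34.1]
[176. 184.] 281 [26.7 69.2]
[254. 185.] 242 [25.4 -5.7]
[322. 184.] 218 [ 26.6 -70. ]
[214. 206.] 214 [ 4.3 34.6]
[322. 207.] 220 [  3.4 -69.9]
[178. 208.] 207 [ 2.9 69.6]
[255. 209.] 248 [ 2.  -5.4]
[182. 230.] 273 [-19.9  68.5]
[216. 229.] 207 [-18.9  34.5]
[256. 231.] 223 [-20.9  -4.5]
[322. 231.] 171 [-20.5 -70. ]
[184. 252.] 273 [-43.4  68.7]
[219. 251.] 256 [-41.9  33.6]
[322. 252.] 229 [-43.2 -70.1]
```

The new rack stands by itself, upright and square at tray y = -70 (caps in line). Now I'll turn the gripper a quarter turn, so that both open fingers can push it squarely from behind.

```bash
python3 -m pendant '[[0,0.022,0,0,0,0,0.7],[0,0.022,0,0,0,0,0.7],[0,0,0,0,0,-0.1208,0.7],[0,0,0,0,0,-0.1208,0.7],[0,0,0,0,0,-0.1208,0.7],[0,0,0,0,0,-0.1208,0.7],[0,0,0,0,0,-0.1208,0.7],[0,0,0,0,0,-0.1208,0.7],[0,0,0,0,0,-0.1208,0.7],[0,0,0,0,0,-0.1208,0.7]]'; python3 -m pendant '[[0,0,0,0,0,-0.1208,0.7],[0,0,0,0,0,-0.1208,0.7],[0,0,0,0,0,-0.1208,0.7],[0,0,0,0,0,-0.1208,0.7],[0,0,0,0,0,-0.1208,0.7],[0,0,0,0,0,0,0.7],[0,0,0,0,0,0,0.7],[0,0,0,0,0,0,0.7]]'; python3 - <<'E'
from h import *
s=sense(); q=s["ee_rot"]; print(s["eef_pos"],2*np.arctan2(q[2],q[1]),shift(s,[530.8,-67.2,12]))
E
```

```text
clock: 15.73
eef_pos: [530.6, -66.4, 170.7]
ee_rot: [-0.001, 0.911, 0.411, -0.001]
force: [1.4, -0.2, 0.5]
gripper_width: 0.851
grasp_force: 0.0
clock: 16.4
eef_pos: [531.1, -66.5, 171.3]
ee_rot: [-0.0, 0.751, 0.661, -0.0]
force: [-0.2, 0.7, -0.3]
gripper_width: 0.854
grasp_force: 0.0
[531.14828106 -66.51011971 171.32651408] 1.443697838174636 [-7.61079470e-01 -8.84675866e-02  1.59326546e+02]
```

```bash
python3 -m pendant '[[0,0,0.025,0,0,0,0.7],[0,0,0.035,0,0,0,0.7],[0,0,0.035,0,0,0,0.7],[0,0,0.03,0,0,0,0.7],[0,0,0.02,0,0,0,0.7],[0,0,0.010,0,0,0,0.7],[0,0,0,0,0,0,0.7],[0,0,0,0,0,0,0.7]]'; python3 -m pendant '[[0.005,0,0,0,0,0,0.7],[0.006,0,0,0,0,0,0.7],[0.006,0,0,0,0,0,0.7],[0.003,0,0,0,0,0,0.7],[0.003,0,0,0,0,0,0.7],[0.003,0,0,0,0,0,0.7],[0.003,0,0,0,0,0,0.7],[0.004,0,0,0,0,0,0.7],[0.004,0,0,0,0,0,0.7],[0.004,0,0,0,0,0,0.7],[0.004,0,0,0,0,0,0.7],[0.004,0,0,0,0,0,0.7]]'
```

```text
clock: 17.07
eef_pos: [531.9, -66.7, 17.1]
ee_rot: [-0.0, 0.75, 0.661, 0.0]
force: [0.8, -0.6, 0.7]
gripper_width: 0.85
grasp_force: 0.0
clock: 18.07
eef_pos: [537.7, -17.6, 16.8]
ee_rot: [-0.0, 0.75, 0.662, -0.0]
force: [-1.3, -1.2, 0.8]
gripper_width: 0.854
grasp_force: 0.4
```

```bash
python3 -m pendant '[[0.004,0,0,0,0,0,0.7],[0.004,0,0,0,0,0,0.7],[0.003,0,0,0,0,0,0.7],[0.002,0,0,0,0,0,0.7],[0.002,0,0,0,0,0,0.7],[0.003,0,0,0,0,0,0.7],[0.003,0,0,0,0,0,0.7],[0.003,0,0,0,0,0,0.7],[0.002,0,0,0,0,0,0.7],[0.002,0,0,0,0,0,0.7],[0.003,0,0,0,0,0,0.7],[0.003,0,0,0,0,0,0.7]]'; python3 -m pendant '[[0.003,0,0,0,0,0,0.7],[0.002,0,0,0,0,0,0.7],[0.002,0,0,0,0,0,0.7],[0.002,0,0,0,0,0,0.7],[0.002,0,0,0,0,0,0.7],[0.002,0,0,0,0,0,0.7]]'
python3 - <<'E'
from h import *
im=snapshot("scene")[:,:,::-1]; cv2.imwrite("pics/s5.png",cv2.resize(im[150:290,270:420],None,fx=4,fy=4))
E
```

```text
clock: 19.07
eef_pos: [541.8, 15.8, 16.8]
ee_rot: [-0.0, 0.75, 0.662, -0.0]
force: [-0.4, -1.6, -0.1]
gripper_width: 0.852
grasp_force: 0.8
clock: 19.57
eef_pos: [543.5, 28.7, 16.8]
ee_rot: [-0.0, 0.75, 0.662, -0.0]
force: [-0.0, -1.9, -0.7]
gripper_width: 0.85
grasp_force: 1.0
```

View pics/s5.png

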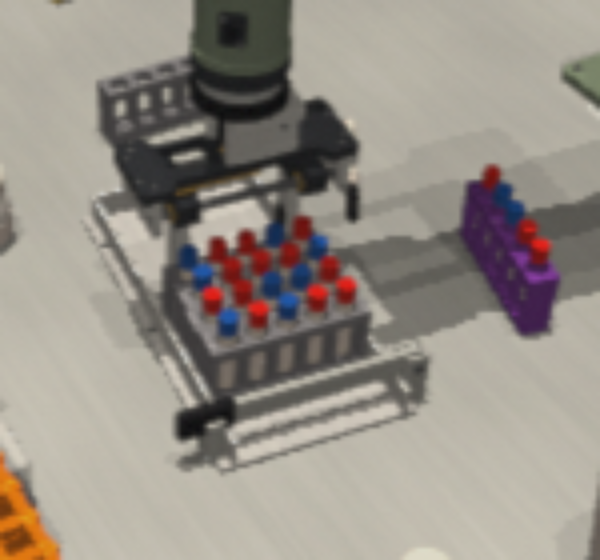

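All four racks stand upright and packed together at (280,290), and the flag is still down. About 33 mm to go.

```bash
python3 -m pendant '[[0.003,0,0,0,0,0,0.7],[0.003,0,0,0,0,0,0.7],[0.003,0,0,0,0,0,0.7],[0.003,0,0,0,0,0,0.7],[0.003,0,0,0,0,0,0.7],[0.003,0,0,0,0,0,0.7],[0.003,0,0,0,0,0,0.7],[0.002,0,0,0,0,0,0.7],[0.002,0,0,0,0,0,0.7],[0.0015,0,0,0,0,0,0.7],[0.001,0,0,0,0,0,0.7],[0,0,0,0,0,0,0.7]]'; python3 -m pendant '[[0.001,0,0,0,0,0,0.7],[0.001,0,0,0,0,0,0.7],[0,0,0,0,0,0,0.7],[0,0,0,0,0,0,0.7]]'; python3 -m pendant '[[0.001,0,0,0,0,0,0.7],[0.001,0,0,0,0,0,0.7],[0,0,0,0,0,0,0.7],[0,0,0,0,0,0,0.7]]'
```

```text
clock: 20.62
eef_pos: [546.8, 55.9, 16.8]
ee_rot: [-0.0, 0.75, 0.662, -0.0]
force: [0.6, -2.3, -1.1]
gripper_width: 0.852
grasp_force: 0.9
clock: 20.95
eef_pos: [546.8, 56.1, 16.9]
ee_rot: [0.001, 0.75, 0.661, -0.001]
force: [-2.9, -6.6, 0.7]
gripper_width: 0.85
grasp_force: 3.7
clock: 21.28
eef_pos: [546.6, 56.3, 16.9]
ee_rot: [0.001, 0.75, 0.661, -0.003]
force: [-3.5, -12.6, 1.8]
gripper_width: 0.853
grasp_force: 6.5
```

The row has stalled firmly against something (12 N). Backing off, rising and checking where it rests.

```bash
python3 -m pendant '[[-0.003,0,0,0,0,0,0.7],[-0.006,0,0,0,0,0,0.7],[-0.01,0,0,0,0,0,0.7],[-0.01,0,0,0,0,0,0.7],[0,0,-0.03,0,0,0,0.7],[0,0,-0.04,0,0,0,0.7],[0,0,-0.04,0,0,0,0.7],[0,0,-0.04,0,0,0,0.7],[-0.02,0,-0.035,0,0,0,0.7],[-0.03,0,-0.02,0,0,0,0.7],[0,0,0,0,0,0,0.7],[0,0,0,0,0,0,0.7]]'; python3 - <<'E'
from h import *
s=sense(); im=snapshot("wrist")[:,:,::-1]; hsv=cv2.cvtColor(im,cv2.COLOR_BGR2HSV)
m=(((hsv[...,0]<8)|(hsv[...,0]>172)|((hsv[...,0]>105)&(hsv[...,0]<125)))&(hsv[...,1]>110)&(hsv[...,2]>60)).astype(np.uint8)
n,l,st,ce=cv2.connectedComponentsWithStats(m)
t=np.array([545.1,46.9]);th=-.125;M=np.array([[np.cos(th),-np.sin(th)],[np.sin(th),np.cos(th)]])
Q=np.array([(cast("wrist",ce[i],84,s)[0][:2]-t)@M for i in range(1,n) if st[i,4]>80]); Q=Q[(abs(Q[:,0])<70)&(Q[:,1]>-20)]
print(Q[Q[:,1].argsort()].round(1).tolist())
cv2.imwrite("pics/w6.png",cv2.resize(im[:300,120:520],None,fx=2,fy=2,interpolation=cv2.INTER_CUBIC))
E
```

```text
clock: 22.28
eef_pos: [538.7, -20.0, 223.8]
ee_rot: [0.002, 0.751, 0.661, 0.002]
force: [-0.2, -0.1, -0.1]
gripper_width: 0.851
grasp_force: 0.0
[[47.0, 32.2], [-0.0, 32.3], [23.6, 32.3], [-47.1, 32.3], [-23.6, 32.4], [22.7, 57.7], [-0.8, 57.7], [46.2, 57.8], [-24.4, 57.9], [-48.1, 58.0], [49.0, 83.1], [25.5, 83.1], [-45.1, 83.3], [-21.5, 83.7], [2.1, 83.7], [24.3, 108.5], [-22.7, 108.7], [-46.2, 108.7], [48.2, 109.3], [0.8, 109.5]]
```

View pics/w6.png

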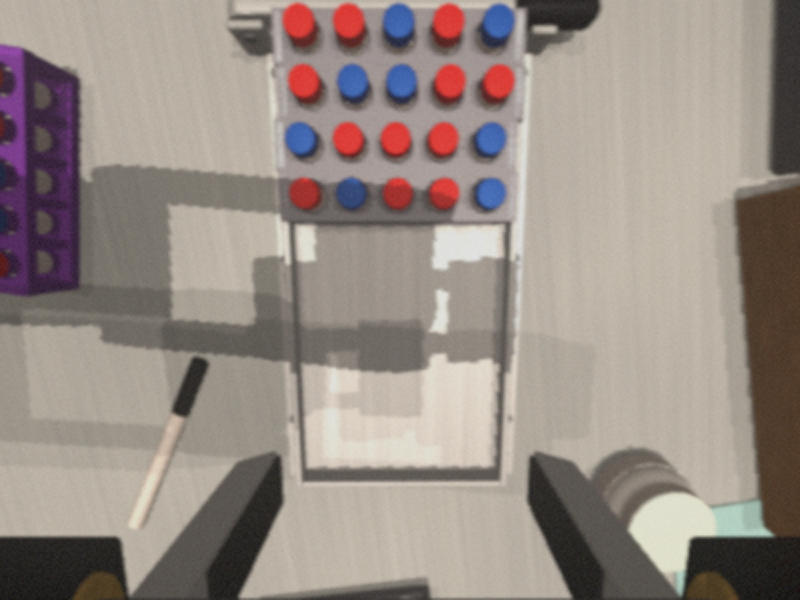

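The view shows all 20 caps in a square grid (spacing 25.5 mm), with the front rack at the flag (v about 10). The rear wall's outer edge is at (400,485). I'll check the distances numerically against the rear wall and the flag.

```bash
python3 - <<'E'
from h import *
s=sense(); t=np.array([545.1,46.9]);th=-.125;M=np.array([[np.cos(th),-np.sin(th)],[np.sin(th),np.cos(th)]])
f=lambda u,v,z:((cast("wrist",[120+u/2,v/2],z,s)[0][:2]-t)@M).round(1)
print("wall outer",f(400,484,28),"wall inner top",f(400,470,28),"rear rack top rear edge",f(400,221,63),"flag far edge left",f(240,1,49),"hinge cheek",f(250,50,48))
im=snapshot("top"); g=cv2.cvtColor(im,cv2.COLOR_RGB2GRAY)
# sample grey along tray y at x=-60 (between block end and last tube) on z=49..63
for z,x in((63,-58),(49,-66.5),(49,60)):
    ys=np.arange(90,145,2); P=np.array([[*(M@[x,y]+t),z] for y in ys]); uv=proj("top",P).astype(np.float32)
    print(z,x,list(zip(ys.tolist(),cv2.remap(g,uv[:,0].copy(),uv[:,1].copy(),cv2.INTER_LINEAR).ravel().tolist())))
E
```

```text
wall outer [  -1.4 -149.2] wall inner top [  -1.3 -139.1] rear rack top rear edge [-0.7 20.1] flag far edge left [-84.  130.7] hinge cheek [-80.5 108.1]
63 -58 [(90, 101), (92, 94), (94, 76), (96, 61), (98, 59), (100, 81), (102, 95), (104, 101), (106, 102), (108, 99), (110, 93), (112, 88), (114, 89), (116, 99), (118, 106), (120, 111), (122, 117), (124, 129), (126, 138), (128, 142), (130, 140), (132, 150), (134, 157), (136, 156), (138, 146), (140, 137), (142, 131), (144, 129)]
49 -66.5 [(90, 101), (92, 102), (94, 100), (96, 94), (98, 74), (100, 61), (102, 62), (104, 84), (106, 96), (108, 101), (110, 102), (112, 99), (114, 92), (116, 82), (118, 73), (120, 71), (122, 69), (124, 75), (126, 95), (128, 128), (130, 142), (132, 142), (134, 137), (136, 143), (138, 148), (140, 147), (142, 139), (144, 133)]
49 60 [(90, 71), (92, 85), (94, 96), (96, 100), (98, 99), (100, 97), (102, 95), (104, 96), (106, 96), (108, 95), (110, 92), (112, 86), (114, 80), (116, 76), (118, 74), (120, 75), (122, 80), (124, 87), (126, 96), (128, 108), (130, 113), (132, 108), (134, 95), (136, 88), (138, 85), (140, 91), (142, 103), (144, 114)]
```

```bash
python3 - <<'E'
from h import *
s=np.load("w2.npy",allow_pickle=True).item(); t=np.array([545.1,46.9]);th=-.125;M=np.array([[np.cos(th),-np.sin(th)],[np.sin(th),np.cos(th)]])
g=cv2.imread("pics/w2.png",0); 
for nm,img,st in (("w2",g,s),("now",cv2.cvtColor(snapshot("wrist"),cv2.COLOR_RGB2GRAY),sense())):
  for x in (-50,0,50) if nm=="w2" else (-66,-62,62,66):
    ys=np.arange(100,142,1.5); P=np.array([[*(M@[x,y]+t),49] for y in ys]); uv=proj("wrist",P,st).astype(np.float32)
    print(nm,x,[(float(a),int(b)) for a,b in zip(ys,cv2.remap(img,uv[:,0].copy(),uv[:,1].copy(),cv2.INTER_LINEAR).ravel())], "v>=0 until y", ys[uv[:,1]>=0].max() if (uv[:,1]>=0).any() else None)
E
```

```text
w2 -50 [(100.0, 174), (101.5, 176), (103.0, 182), (104.5, 183), (106.0, 187), (107.5, 181), (109.0, 172), (110.5, 159), (112.0, 148), (113.5, 134), (115.0, 110), (116.5, 94), (118.0, 81), (119.5, 71), (121.0, 73), (122.5, 103), (124.0, 145), (125.5, 169), (127.0, 170), (128.5, 162), (130.0, 165), (131.5, 175), (133.0, 174), (134.5, 164), (136.0, 160), (137.5, 157), (139.0, 153), (140.5, 152)] v>=0 until y 140.5
w2 0 [(100.0, 191), (101.5, 190), (103.0, 193), (104.5, 190), (106.0, 191), (107.5, 188), (109.0, 179), (110.5, 167), (112.0, 144), (113.5, 113), (115.0, 94), (116.5, 86), (118.0, 79), (119.5, 70), (121.0, 75), (122.5, 105), (124.0, 151), (125.5, 172), (127.0, 174), (128.5, 164), (130.0, 163), (131.5, 177), (133.0, 178), (134.5, 166), (136.0, 156), (137.5, 153), (139.0, 151), (140.5, 151)] v>=0 until y 140.5
w2 50 [(100.0, 189), (101.5, 192), (103.0, 191), (104.5, 191), (106.0, 189), (107.5, 184), (109.0, 175), (110.5, 164), (112.0, 152), (113.5, 130), (115.0, 108), (116.5, 96), (118.0, 83), (119.5, 71), (121.0, 75), (122.5, 104), (124.0, 152), (125.5, 178), (127.0, 175), (128
[... 1065 characters left out ...]
10.5, 156), (112.0, 157), (113.5, 158), (115.0, 154), (116.5, 146), (118.0, 142), (119.5, 138), (121.0, 131), (122.5, 134), (124.0, 139), (125.5, 146), (127.0, 134), (128.5, 103), (130.0, 98), (131.5, 73), (133.0, 0), (134.5, 0), (136.0, 0), (137.5, 0), (139.0, 0), (140.5, 0)] v>=0 until y 130.0
now 66 [(100.0, 160), (101.5, 160), (103.0, 174), (104.5, 174), (106.0, 169), (107.5, 174), (109.0, 174), (110.5, 174), (112.0, 179), (113.5, 177), (115.0, 175), (116.5, 172), (118.0, 166), (119.5, 165), (121.0, 164), (122.5, 157), (124.0, 150), (125.5, 148), (127.0, 122), (128.5, 56), (130.0, 40), (131.5, 33), (133.0, 0), (134.5, 0), (136.0, 0), (137.5, 0), (139.0, 0), (140.5, 0)] v>=0 until y 130.0
```

In my frame the flag's face measures y = 122.7, so the front rack should sit at 109.7, and it measures 109. That means the row rests against the flag. The arm is clear of everything, so I'm handing in.

```bash
python3 -c "
from bench import *
print(sign_off())"
```

```text
the job is handed in; nothing more can be done
None
```

The job is handed in, after about 22 s of the 72 s: the flag is fully down, the full rack was set in and released standing, and all four racks stand upright, close and square, with the front one measuring within about 1 mm of the flag; no contact with the other things was seen or felt.

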